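# Hang the ledge on the carving easel and square a blank against it

## Robot

A 6-joint arm with a two-finger parallel gripper is mounted at the origin on the work surface. World frame = base frame: x ahead of the robot, y to its left, z up, the work surface at z = 0. Lengths are in m, angles in degrees, forces in N, time in s.
With the tool pointing down it reaches from about 0.325 to 0.85 m from the base axis. Payload 15.5 kg.
Tool frame: the origin (TCP) lies midway between the tips of the shut fingers; the grasp point (between the pads) lies 19 mm behind it; z points along the fingers, y is the line along which they close (so a half turn about z gives the same grasp; the last joint's range is limited). The gripper opens to 91 mm and grips with 3 to 60 N. Pads are 32 mm wide; open, the fingers measure 118 mm over their backs; the gripper's body (76 mm by 178 mm) begins 60 mm behind the grasp point.
Start: joints at [-74.628, 28.281, 77.091, -0, 74.628, -5.472], TCP at [0.222, -0.584, 0.214] pointing down, gripper open.
Joint ranges: [-166.48, 166.48], [-47.26, 123.95], [12.59, 153.08], [-70.14, 250.14], [6.76, 159.57], [-176.63, 176.63]. Speed limits (degrees/s): [108.29, 108.29, 147.25, 172.46, 172.46, 172.46].

## Interface

Orientations are given as a 3x3 rotation matrix whose columns are the frame's x, y, z axes.
In Python, from bench import ctrl gives the robot as it stands. The module is installed in compiled form; this text tells all that it offers. Calls block until the motion is done:
- ctrl.goto(position, orientation): joint-space move of the TCP to a pose.
- ctrl.move_l(position, vel=0.15, ori=None, contact_N=None): straight line of the TCP; ori=None keeps the orientation; vel is the mean speed in m/s. With contact_N (N) it stops when the force on the tool has changed by that much, and returns True; else False.
- ctrl.movej(angles): joint-space move.
- ctrl.command_gripper(opening): opening from 0.0 (shut) to 1.0 (fully open); the grip force is fixed at half the most; returns when the fingers have stopped.
- ctrl.sleep(seconds).
- ctrl.ik(position, orientation): joint angles nearest the present ones, or None.
- ctrl.read_camera(name): name is "scene" or "top" or "wrist"; returns the picture (480x640x3 uint8, blue, green, red); there is no depth.
- ctrl.camera_params(name): a dict with "fx", "fy", "cx", "cy" (pixels), "D" ([k1, k2, p1, p2, k3] as OpenCV has them; the pictures are not rectified), "pose" (4x4, takes a point from camera to world coordinates); the wrist camera has in their place "T_tool_cam" (4x4, takes a point from camera to tool coordinates, whose origin is the TCP and whose axes are the flange's). Camera axes: x right, y up, looking along -z (the intrinsics and any distortion apply to the point x, -y, -z); pixel columns grow to the right and rows downward; lengths in m; the calibration is good to about 2 mm. A picture is of the moment at which its call begins: read the wrist's pose just before it. camera_params takes no time and is no camera call.
A pose or a line that the arm cannot do raises ctrl.MotionError and nothing moves.
- ctrl.sign_off(): hands the job in; it is judged then, once.
Readings, each from a call of its own:
- ctrl.current_t(): time.
- ctrl.current_q(): joint angles.
- ctrl.current_dq(): joint speeds.
- ctrl.current_effort(): joint torques, N m.
- ctrl.current_tool_pos(): TCP position.
- ctrl.current_eef_rot(): TCP orientation.
- ctrl.current_contact_force(): force on the tool from outside, world axes, zero at the start.
- ctrl.current_wrist_torque(): the same for the moment, N m.
- ctrl.current_grip_width(): opening from 0.0 (shut) to 1.0 (fully open).
- ctrl.current_grasp_force(): force on a finger pad.
Only numpy, scipy, OpenCV 4.12 (cv2) and the standard library are available. Lean on these libraries where they do the work, as an engineer would, in place of code of your own. Each camera call takes 0.05 s, during which the arm holds its last target. There are 200 camera calls.

## Task

Get the carving easel ready: fit the loose ledge on it by putting the wide ends of its two keyholes over the two stud heads, and slide it down the slope until it is locked fully home. Then lay the pale limewood blank on the easel just above the ledge, one of its long flat sides flush along the ledge's bar and roughly in the middle, and let go. Leave everything else on the bench where it is.

Things in the scene. Friction and masses are not known exactly. Their poses are not given: they have to be found in the camera images.
- easel_board: Plywood work board of the carving easel, 260 x 260 mm and 15 mm thick, fixed to the bench and sloping at 15 degrees: low edge towards the robot, high edge away. Origin: centre of its top face, 66 mm above the bench. x points up the slope, y to the left along the board (as seen from the robot), z straight out of the board. A black non-slip mat is let in flush over the upper part (x from -25 to 115 mm).
- stud_l (a point): Left stud of the easel: point on the board's top face on the stud's axis, at x -75, y +70 mm on the board. The stud stands square to the board: round shank 9 mm across and 8 mm tall, then a dark domed mushroom head 20 mm across and 6 mm thick (its top 14 mm above the board).
- stud_r (a point): Right stud, the same, at x -75, y -70 mm on the board.
- ledge: Loose ledge, 0.14 kg: dark wood bar 190 mm long, 24 wide, 26 high; two flat aluminium keyhole straps (44 wide, 5 thick, undersides flush with the bar's) stick out 62 mm from one long side. Origin: under the bar's middle, on the underside. y along the bar, x away from the straps (up the slope once fitted), z up. Straps: x -12 to -74, centred on y +-70. The bar is bare within y +-48: grip it there.
- wide_l (a point): Centre of the wide round end (27 mm across) of the keyhole in the ledge's +y strap, on the underside, at x -52, y +70 mm of the ledge. It goes over the left stud's head.
- wide_r (a point): The same in the -y strap, at x -52, y -70 mm; it goes over the right stud.
- slot_l (a point): Home position in the narrow slot (12 mm wide) of the ledge's +y strap: where the stud's axis is when the shank touches the end of the slot; underside, at x -26, y +70 mm. From wide end to home is a 26 mm slide down the slope; the head then stands over the strap. Locked, the origin of the ledge is at x -49 mm on the board.
- slot_r (a point): The same in the -y strap, at x -26, y -70 mm.
- blank: Pale limewood carving blank, 0.13 kg (may vary), starts on the bench: square stock 50 x 50 mm, 120 mm long, the last 25 mm at its +x end sawn to a point, thin pencil lines on top. Origin: centre of its underside, half way along its length; x along its length, z up. Its long flat sides (95 mm long, y = +25 and -25 mm) are parallel to x.
- blank_mid (a point): Centre of the blank, 25 mm above its origin.
- mallet: Bystander: round wooden carver's mallet lying down, 200 mm long, head 74 mm across.
- walnut: Bystander: dark walnut blank, 75 x 55 x 77 mm.
- square: Bystander: try square lying flat in front of the easel, about 120 x 150 mm, 16 mm high.
- glue: Bystander: white glue bottle, 56 mm across, 150 mm tall.
- gouge: Bystander: carving gouge lying flat, 230 mm long, 22 mm high.
- brush: Bystander: bench brush lying flat, 200 mm long.

How it is judged (in metres and radians):
On the way, in this order (a step that is already met when the one before it is completed fails the run):
1. the wide ends of both keyholes are down over the stud heads (distance between wide_l and stud_l below 0.009 m and distance between wide_r and stud_r below 0.009 m), for 0.05 s.
2. the ledge is slid down and locked home on both studs (distance between slot_l and stud_l below 0.005 m and distance between slot_r and stud_r below 0.005 m), for 0.2 s.
3. the blank lies on the easel flush against the locked ledge (all of step 2 and x of blank_mid in the frame of ledge between 0.033 and 0.041 m and y of blank_mid in the frame of ledge between -0.045 and 0.045 m and z of blank_mid in the frame of easel_board between 0.021 and 0.029 m and angle between the x axis of blank and the y axis of ledge, either way round below 0.06 rad), for 0.2 s.
At the end, for the whole second after the job is handed in: Both home points of the ledge's slots are within 5 mm of their studs' feet; the blank lies flat on the easel with a long side along the ledge's upper face (gap under 4 mm, within 0.06 rad of parallel, its centre within 45 mm of the ledge's middle); both are at rest (all of step 3 and linear speed of each of ledge, blank below 0.01 m/s); the robot touches nothing.
It fails at once if another thing on the bench (mallet, walnut block, try square, glue bottle, gouge, brush) is moved by more than 30 mm (distance of any of mallet, walnut, square, glue, gouge, brush from where it was at the start of the episode above 0.03 m).
It also fails if it takes over 72 s, if anything falls off the work surface, if the arm or the gripper's body presses on something with over 40 N, if the wrist force passes 120 N, or if a joint passes its speed limit or range.

## Working session

There is one attempt and no reset: what is moved stays moved. The work goes in short steps, each a Python script; the robot and the scene stay as the last script left them, time stands still between calls to the robot, and variables do not carry over. Pictures are saved under pics/ and viewed, at most 10 in all, crops included, and the job is handed in when it is done.

```bash
mkdir -p pics; python3 - <<'E'
from bench import ctrl
import cv2, numpy as np
for n in ("scene","top"):
    cv2.imwrite(f"pics/{n}0.png",ctrl.read_camera(n))
    p=ctrl.camera_params(n); print(n,{k:np.round(v,4).tolist() for k,v in p.items()})
print({k:np.round(v,4).tolist() for k,v in ctrl.camera_params("wrist").items()}, ctrl.current_t(), ctrl.current_eef_rot())
E
```

```text
scene {'fx': 624.9293, 'fy': 624.9293, 'cx': 313.9236, 'cy': 232.2057, 'D': [-0.1153, 0.0, 0.0, 0.0, 0.0], 'pose': [[-0.3555, -0.8113, 0.4641, 1.4603], [0.9346, -0.3041, 0.1842, 0.3473], [-0.0083, 0.4993, 0.8664, 1.7572], [0.0, 0.0, 0.0, 1.0]]}
top {'fx': 550.3495, 'fy': 550.3495, 'cx': 310.3952, 'cy': 236.6781, 'D': [0.0493, 0.0, 0.0, 0.0, 0.0], 'pose': [[-0.007, 0.9902, -0.1397, 0.321], [-0.9999, -0.0084, -0.0093, 0.0008], [-0.0104, 0.1396, 0.9902, 1.6591], [0.0, 0.0, 0.0, 1.0]]}
{'fx': 352.1755, 'fy': 352.1755, 'cx': 316.7948, 'cy': 244.3774, 'D': [-0.0545, 0.0, 0.0, 0.0, 0.0], 'T_tool_cam': [[-0.0003, 0.9583, 0.2857, 0.0811], [1.0, 0.0, 0.0007, 0.0002], [0.0007, 0.2857, -0.9583, -0.1705], [0.0, 0.0, 0.0, 1.0]]} 0.1 [[ 9.34560377e-01  3.55804481e-01 -2.68858458e-04]
 [ 3.55804561e-01 -9.34559793e-01  1.05265827e-03]
 [ 1.23276226e-04 -1.07943378e-03 -9.99999410e-01]]
```

View pics/scene0.png

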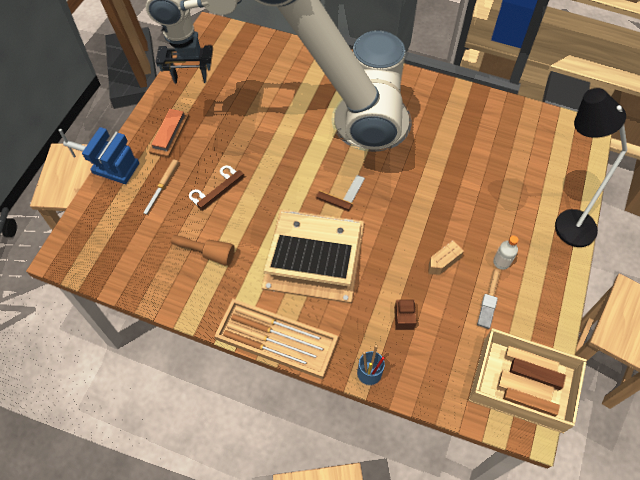

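View pics/top0.png

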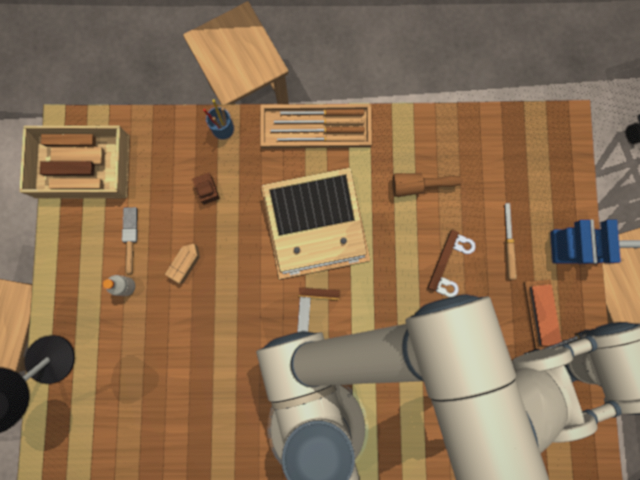

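```bash
cat > h.py <<'E'
from bench import ctrl
import cv2, numpy as np
from scipy.spatial.transform import Rotation as R
F=np.diag([1,-1,-1,1.])
def tool():
    T=np.eye(4); T[:3,:3]=ctrl.current_eef_rot(); T[:3,3]=ctrl.current_tool_pos(); return T
def cam(n,T=None):
    p=ctrl.camera_params(n); P=(T@p["T_tool_cam"] if n=="wrist" else p["pose"])
    K=np.array([[p["fx"],0,p["cx"]],[0,p["fy"],p["cy"]],[0,0,1.]])
    return K,np.array(p["D"]),np.array(P)@F
def ray(c,uv):
    K,D,P=c; u=cv2.undistortPoints(np.array([[uv]],float),K,D)[0,0]
    d=P[:3,:3]@np.r_[u,1]; return P[:3,3],d/np.linalg.norm(d)
def onz(c,uv,z):
    o,d=ray(c,uv); return o+d*(z-o[2])/d[2]
def tri(obs):
    A=np.zeros((3,3));b=np.zeros(3);rs=[ray(*x) for x in obs]
    for o,d in rs: M=np.eye(3)-np.outer(d,d);A+=M;b+=M@o
    X=np.linalg.solve(A,b); return X,max(np.linalg.norm((np.eye(3)-np.outer(d,d))@(X-o)) for o,d in rs)
def proj(c,X):
    K,D,P=c; W=np.linalg.inv(P); return cv2.projectPoints(np.array(X,float).reshape(-1,1,3),cv2.Rodrigues(W[:3,:3])[0],W[:3,3],K,D)[0][:,0]
def down(a): # tool down, tool x axis at angle a (deg) in world xy
    return R.from_euler('z',a,degrees=True).as_matrix()@np.diag([1,-1,-1.])
def snap(name):
    T=tool(); im=ctrl.read_camera("wrist"); cv2.imwrite(f"pics/{name}.png",im); np.save(f"pics/{name}.npy",T); return im
def wcam(name): return cam("wrist",np.load(f"pics/{name}.npy"))
E
python3 - <<'E'
from h import *
t=cam("top");s=cam("scene")
for n,u,v,z in (("stud_l",(297,250),(297,224),.06),("stud_r",(343,241),(340,231),.06),("barA",(455,232),(198,206),.026),("barB",(432,290),(243,173),.026),("blank",(182,263),(446,257),.05),("high",(353,170),None,.1),("highl",(264,186),None,.1),("lowr",(368,262),None,.033),("lowl",(278,276),None,.033)):
    print(n,onz(t,u,z).round(3), [x for x in tri([(t,u),(s,v)])] if v else '')
E
```

```text
stud_l [0.508 0.055 0.06 ] [array([ 0.53074844, -0.00648498,  0.08657071]), np.float64(0.06633317047110712)]
stud_r [ 0.533 -0.08   0.06 ] [array([ 0.52177128, -0.01045194,  0.0496271 ]), np.float64(0.07054950344076882)]
barA [ 0.562 -0.415  0.026] [array([ 0.56475353, -0.42075025,  0.0082834 ]), np.float64(0.0011021964081754623)]
barB [ 0.39  -0.34   0.026] [array([ 0.38964748, -0.3403219 ,  0.00706008]), np.float64(0.004091876278109091)]
blank [0.473 0.393 0.05 ] [array([0.47481651, 0.39819931, 0.03132886]), np.float64(0.0006775447822580775)]
high [ 0.736 -0.11   0.1  ] 
highl [0.69  0.149 0.1  ] 
lowr [ 0.473 -0.154  0.033] 
lowl [0.434 0.113 0.033]
```

```bash
python3 - <<'E'
from h import *
for a in (-24,156): print(a, ctrl.ik([.476,-.378,.2],down(a)))
for a in (-82,98): print(a, ctrl.ik([.58,0,.2],down(a)))
a=-24
def sh(n,p,a):
    ctrl.goto(p,down(a)); snap(n); print(n,ctrl.current_t())
sh("L1",[.44,-.39,.2],a); sh("L2",[.52,-.37,.2],a)
sh("E1",[.56,-.05,.26],-82); sh("E2",[.53,.06,.26],-82)
a=[cv2.imread(f"pics/{n}.png") for n in ("L1","L2","E1","E2")]
m=np.vstack([np.hstack(a[:2]),np.hstack(a[2:])]); cv2.imwrite("pics/m1.png",cv2.resize(m,(800,600),interpolation=cv2.INTER_AREA))
E
```

```text
-24 [-4.40807954e+01  2.76475907e+01  8.06451570e+01 -2.54444375e-14
  7.17072523e+01  6.99192046e+01]
156 [-4.40807954e+01  2.76475907e+01  8.06451570e+01 -2.54444375e-14
  7.17072523e+01 -1.10080795e+02]
-82 [-5.89804641e+00  2.54502081e+01  8.46501450e+01 -2.54444375e-14
  6.98996469e+01  1.66101954e+02]
98 [-5.89804641e+00  2.54502081e+01  8.46501450e+01 -2.54444375e-14
  6.98996469e+01 -1.38980464e+01]
L1 1.3417
L2 1.8167
E1 3.2833
E2 3.8667
```

View pics/m1.png

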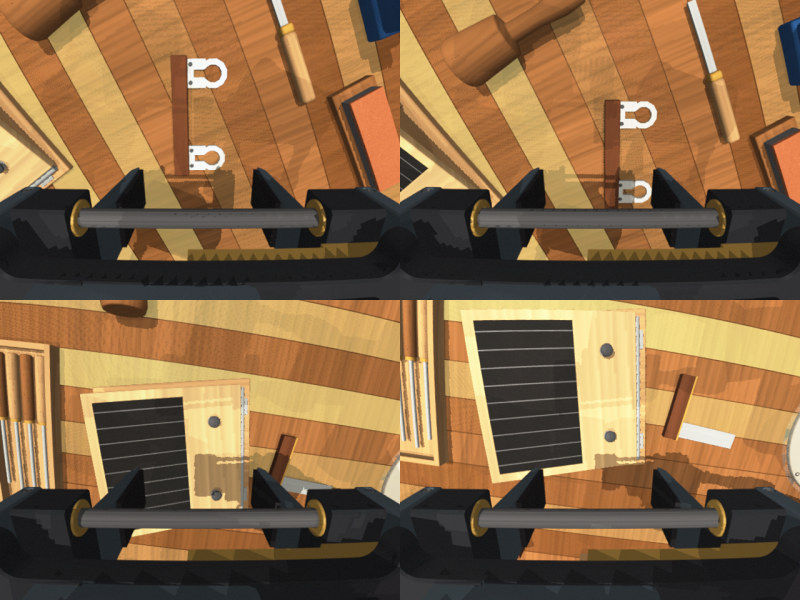

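```bash
python3 - <<'E'
import cv2,numpy as np
g=lambda n,x,y,w,h,s:cv2.resize(cv2.imread(f"pics/{n}.png")[y:y+h,x:x+w],None,fx=s,fy=s,interpolation=cv2.INTER_CUBIC)
a=g("L1",262,80,110,210,2.85); b=g("L2",318,150,110,210,2.85)
cv2.imwrite("pics/m2.png",np.hstack([a,b]))
e=[g("E1",322,174,40,40,7),g("E1",326,292,40,40,7),g("E2",310,60,40,40,7),g("E2",316,198,40,40,7)]
cv2.imwrite("pics/m3.png",np.vstack([np.hstack(e[:2]),np.hstack(e[2:])]))
E
```

```text
(no output)
```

View pics/m2.png

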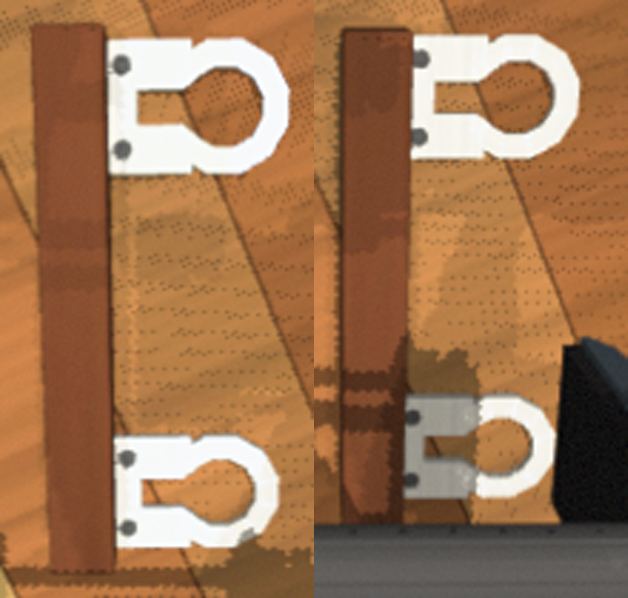

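View pics/m3.png

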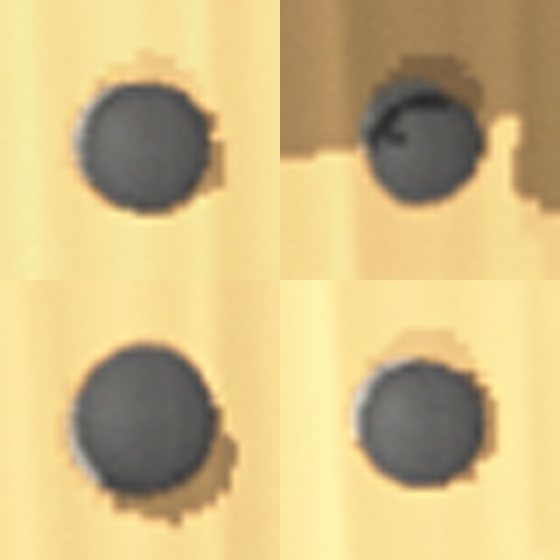

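```bash
python3 - <<'E'
from h import *
L1,L2,E1,E2=map(wcam,("L1","L2","E1","E2"))
f=lambda u,v,s,o:((u+.5)/s-.5+o[0],(v+.5)/s-.5+o[1])
a=lambda u,v:f(u,v,2.85,(262,80)); b=lambda u,v:f(u-314,v,2.85,(318,150))
e=lambda u,v,o:f(u,v,7,o)
wr=tri([(L1,a(225,107)),(L2,b(517,96))]); wl=tri([(L1,a(222,490)),(L2,b(504,445))])
print("wr",wr,"wl",wl,np.linalg.norm(wr[0]-wl[0]))
wr5,wl5=onz(L1,a(225,107),.005),onz(L1,a(222,490),.005); print("L1@5",wr5,wl5,np.linalg.norm(wr5-wl5),"L2@5",onz(L2,b(517,96),.005),onz(L2,b(504,445),.005))
print("bar -y corners",tri([(L1,a(33,25)),(L2,b(345,29))]),tri([(L1,a(104,23)),(L2,b(411,29))]))
c=[onz(L1,a(*p),.026) for p in ((33,25),(104,23),(114,571),(52,571))]; print("bar L1@26",c, np.mean(c,0))
d=c[0]-c[3]; print("bar yaw of x", np.degrees(np.arctan2(d[0],-d[1])), np.linalg.norm(d))
d=c[1]-c[2]; print(np.degrees(np.arctan2(d[0],-d[1])))
d=wr5-wl5; print("wide yaw",np.degrees(np.arctan2(d[0],-d[1])))
sr=tri([(E1,e(145,148,(322,174))),(E2,e(145,138,(310,60)))]); sl=tri([(E1,e(142,143,(326,292))),(E2,e(142,143,(316,198)))])
d=sl[0]-sr[0]; print("sr",sr,"sl",sl,np.linalg.norm(d),"yaw",np.degrees(np.arctan2(-d[0],d[1])))
h=.066-.075*np.sin(np.radians(15))+.0095*np.cos(np.radians(15)); print("exp head z",h)
for E,p,q in((E1,e(145,148,(322,174)),e(142,143,(326,292))),(E2,e(145,138,(310,60)),e(142,143,(316,198)))): print(onz(E,p,h),onz(E,q,h),np.linalg.norm(onz(E,p,h)-onz(E,q,h)))
E
```

```text
wr (array([ 0.52402696, -0.45414987,  0.00138087]), np.float64(4.4935893304077386e-05)) wl (array([ 0.39746365, -0.39932876,  0.00745572]), np.float64(0.0005418098252662386)) 0.13805988234182143
L1@5 [ 0.52391595 -0.45380382  0.005     ] [ 0.39651271 -0.39863974  0.005     ] 0.13883321411793614 L2@5 [ 0.52472975 -0.45369085  0.005     ] [ 0.39631005 -0.39982653  0.005     ]
bar -y corners (array([ 0.57253942, -0.40574054,  0.01963125]), np.float64(0.0002426416876248336)) (array([ 0.56351892, -0.42671388,  0.01962729]), np.float64(0.00014267148963022648))
bar L1@26 [array([ 0.57141438, -0.4058281 ,  0.026     ]), array([ 0.56265084, -0.42678731,  0.026     ]), array([ 0.39052669, -0.35136471,  0.026     ]), array([ 0.39983278, -0.3304121 ,  0.026     ])] [ 0.48110617 -0.37859805  0.026     ]
bar yaw of x 66.2728644710845 0.18742417315353363
66.33758100657782
wide yaw 66.58796402352515
sr (array([ 0.53631908, -0.07917858,  0.05646969]), np.float64(7.753347031055571e-05)) sl (array([0.50926783, 0.05875426, 0.05254697]), np.float64(0.00025127531131730323)) 0.14061516847595468 yaw 11.095963337694617
exp head z 0.0557648669670571
[ 0.53632838 -0.07906136  0.05576487] [0.5100385  0.05719775 0.05576487] 0.13877212859215238
[ 0.5362343  -0.07931085  0.05576487] [0.50930097 0.05802193 0.05576487] 0.1399489029056258
```

```bash
cat >> h.py <<'E'
def board(yaw=11.1,foot=(.5229,-.0107,.0558),hz=.0095):
    B=np.eye(4); B[:3,:3]=(R.from_euler('z',yaw,degrees=True)*R.from_euler('y',-15,degrees=True)).as_matrix()
    B[:3,3]=np.array(foot)-hz*B[:3,2]+.075*B[:3,0]; return B   # origin of board
TB=np.array([[0,1,0],[1,0,0],[0,0,-1.]])   # tool axes in board frame: tool x=+yb, tool y=+xb
def bp(B,x,y,z): return (B@np.r_[x,y,z,1])[:3]
E
python3 - <<'E'
from h import *
B=board(); print(B.round(4)); O=B[:3,:3]@TB
a=156.4; g=np.array([.4812,-.3788])
print(down(a).round(3), ctrl.ik(bp(B,-.023,0,.05),O), ctrl.ik(bp(B,-.049,0,.004),O))
ctrl.goto([*g,.12],down(a)); print(ctrl.current_q())
ctrl.move_l([*g,.004],.12,contact_N=8)
print(ctrl.current_tool_pos()); ctrl.command_gripper(0.0); print(ctrl.current_grip_width()*91,ctrl.current_grasp_force())
ctrl.move_l([*g,.12],.12)
im=snap("H1"); print(ctrl.current_t())
im2=im.copy(); c=wcam("H1"); T=np.load("pics/H1.npy")
for y in(.07,-.07):
    p=T@np.r_[-y*np.sign(1),0,0,1]
# expected wide centres: ledge frame -> tool: tool x=+y_ledge, tool y=+x_ledge, z down
for y in(.07,-.07):
    p=(T@np.r_[y,-.052,-.001,1])[:3]; uv=proj(c,[p])[0]; print(y,p,uv)
    cv2.drawMarker(im2,tuple(int(round(k)) for k in uv),(0,0,255),0,8)
cv2.imwrite("pics/H1m.png",im2)
E
```

```text
[[ 0.9479 -0.1925 -0.254   0.5964]
 [ 0.186   0.9813 -0.0498  0.0037]
 [ 0.2588 -0.      0.9659  0.066 ]
 [ 0.      0.      0.      1.    ]]
[[-0.916  0.4    0.   ]
 [ 0.4    0.916  0.   ]
 [ 0.     0.    -1.   ]] [ -9.74183573  25.95271206 105.87082426   9.36244301  34.47545246
 -27.93000431] [-10.33182126  30.63437464 110.10580572  12.55271113  25.79377943
 -32.10091187]
[-4.37820879e+01  3.30152254e+01  8.49338909e+01  1.89193496e-03
  6.20456655e+01 -1.10179580e+02]
[ 0.48157131 -0.37912566  0.00467854]
23.97238721706301 29.999959766864777
11.425
0.07 [ 0.3958788  -0.39809037  0.1203147 ] [207.02089636 164.36644028]
-0.07 [ 0.52416848 -0.4541415   0.12014806] [229.01160029 407.00335908]
```

View pics/H1m.png

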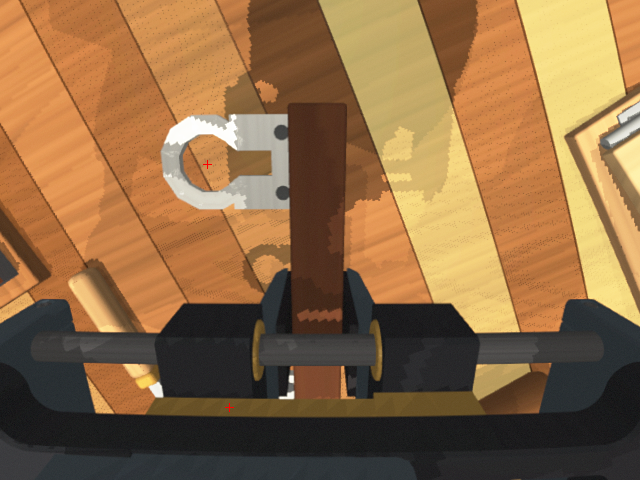

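```bash
python3 - <<'E'
from h import *
B=board(); O=B[:3,:3]@TB
ctrl.goto(bp(B,-.023,0,.08),O)
ctrl.move_l(bp(B,-.023,0,.004+.018),.1,contact_N=8)
im=snap("H2"); print(ctrl.current_t(),ctrl.current_contact_force(), ctrl.current_tool_pos()-bp(B,-.023,0,.022))
c=wcam("H2");T=np.load("pics/H2.npy")
uv=proj(c,[(T@np.r_[.07,-.052,-.001,1])[:3], bp(B,-.075,.07,.0095)]); print(uv)
x,y=140,90
cr=cv2.resize(im[y:y+140,x:x+180],None,fx=4,fy=4,interpolation=cv2.INTER_CUBIC)
for p,k in zip(uv,((0,0,255),(0,255,0))): cv2.drawMarker(cr,tuple(int(q) for q in (p-[x,y]+.5)*4),k,0,14)
cv2.imwrite("pics/H2m.png",cr)
E
```

```text
13.625 [ 0.40908025 -1.01085687 -2.01873382] [ 0.00019304 -0.00014804  0.00049905]
[[207.09916973 164.4604233 ]
 [214.82385862 162.38151503]]
```

View pics/H2m.png

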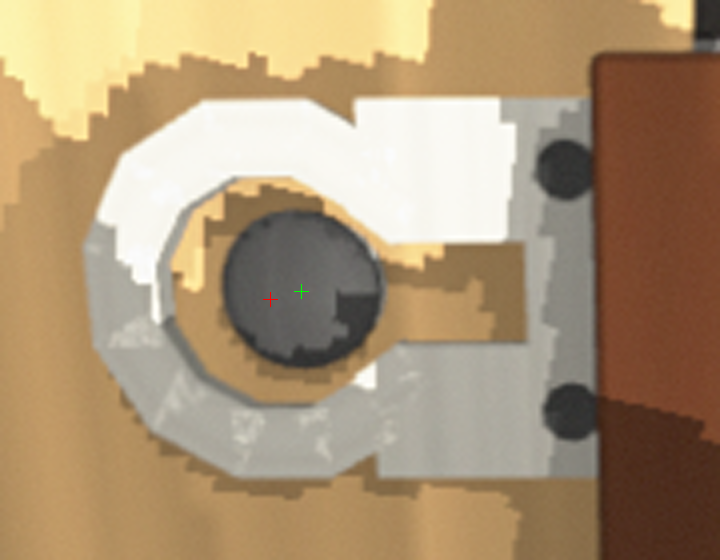

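```bash
python3 - <<'E'
from h import *
B=board(); O=B[:3,:3]@TB; Bi=np.linalg.inv(B)
def st(k,r=None): print(k,r,"board",(Bi@np.r_[ctrl.current_tool_pos(),1])[:3].round(4),"F",(B[:3,:3].T@ctrl.current_contact_force()).round(1),"M",ctrl.current_wrist_torque().round(2),ctrl.current_t())
y=-.0006
st("hover")
ctrl.move_l(bp(B,-.0235,y,.022),.05)
r=ctrl.move_l(bp(B,-.0235,y,.0035),.03,contact_N=7); st("down",r)
E
```

```text
hover None board [-0.0227 -0.0002  0.0224] F [-0.3 -1.1 -2. ] M [-0.08  0.11  0.05] 13.625
down True board [-0.0238 -0.0005  0.0041] F [0.7 0.  3.9] M [ 0.05 -0.05 -0.01] 14.45
```

```bash
python3 - <<'E'
from h import *
B=board(); O=B[:3,:3]@TB; Bi=np.linalg.inv(B)
def st(k,r=None): print(k,r,"board",(Bi@np.r_[ctrl.current_tool_pos(),1])[:3].round(4),"F",(B[:3,:3].T@ctrl.current_contact_force()).round(1),"M",ctrl.current_wrist_torque().round(2),ctrl.current_t())
y=-.0006
ctrl.sleep(.1); st("seat")
r=ctrl.move_l(bp(B,-.046,y,.0045),.03,contact_N=10); st("slide",r)
r=ctrl.move_l(bp(B,-.053,y,.0045),.02,contact_N=14); st("home",r)
im=snap("H3"); cv2.imwrite("pics/H3m.png",cv2.resize(im[60:290,120:380],None,fx=2.4,fy=2.4,interpolation=cv2.INTER_CUBIC))
E
```

```text
seat None board [-0.0237 -0.0005  0.0041] F [2.1 0.2 1.2] M [ 0.01 -0.24  0.01] 14.55
slide False board [-0.0458 -0.0007  0.0045] F [-0.9  0.2 -1.4] M [-0.07  0.13  0.01] 15.425
home True board [-0.0491 -0.0011  0.0046] F [ 2.2 -0.6 -0. ] M [-0.11 -0.55 -0.09] 15.7333
```

View pics/H3m.png

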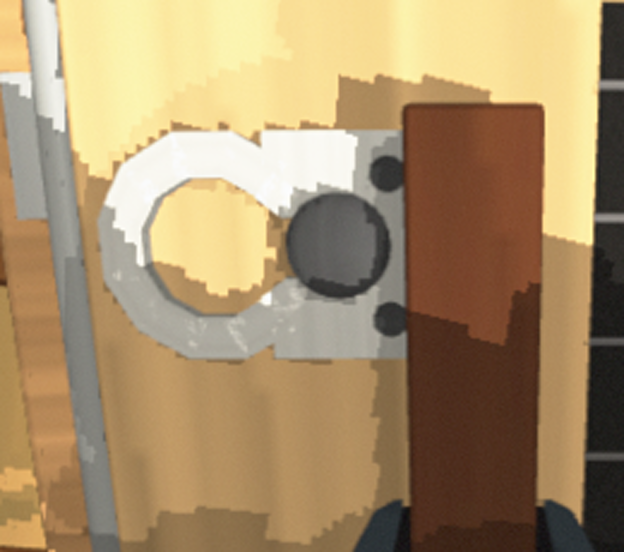

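```bash
python3 - <<'E'
from h import *
B=board(); O=B[:3,:3]@TB; Bi=np.linalg.inv(B)
ctrl.command_gripper(1.0)
p=ctrl.current_tool_pos(); ctrl.move_l(p+.12*B[:3,2],.15)
for n,q in(("B1",[.55,.36,.16]),("B2",[.50,.33,.16])):
    ctrl.goto(q,down(150)); snap(n); print(n,ctrl.current_t(),proj(wcam(n),[.475,.395,.03]))
a=[cv2.imread(f"pics/{n}.png")[30:330,170:470] for n in("B1","B2")]
cv2.imwrite("pics/mB.png",cv2.resize(np.hstack(a),(800,400),interpolation=cv2.INTER_CUBIC))
E
```

```text
B1 19.2833 [[308.98680512 137.16460376]]
B2 19.675 [[370.36232313 172.48297631]]
```

View pics/mB.png

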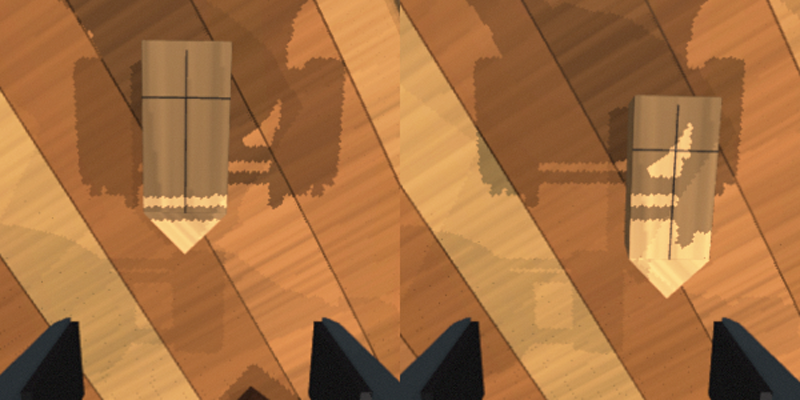

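```bash
python3 - <<'E'
from h import *
c1,c2=wcam("B1"),wcam("B2")
f=lambda u,v:((u+.5)/1.33333-.5+170,(v+.5)/1.33333-.5+30)
P={"TL":((142,41),(232,96)),"TR":((231,41),(321,97)),"SL":((145,213),(230,261)),"SR":((227,214),(309,262)),"tip":((185,254),(267,297)),"X":((186,98),(274,150))}
W={}
for k,(a,b) in P.items():
    X,e=tri([(c1,f(*a)),(c2,f(*b))]); W[k]=(onz(c1,f(*a),.05)+onz(c2,f(*b),.05))/2
    print(k,X.round(4),round(e,4),W[k].round(4))
tail=(W["TL"]+W["TR"])/2; sh=(W["SL"]+W["SR"])/2; d=sh-tail
for n,v in(("axis",d),("edgeL",W["SL"]-W["TL"]),("edgeR",W["SR"]-W["TR"])): print(n,np.degrees(np.arctan2(v[1],v[0])),np.linalg.norm(v))
print("width",np.linalg.norm(W["TL"]-W["TR"]),np.linalg.norm(W["SL"]-W["SR"]),"tail",tail,"len",np.linalg.norm(W["tip"]-tail),"origin",tail+.06*d/np.linalg.norm(d))
E
```

```text
TL [0.4151 0.4019 0.0421] 0.0004 [0.4162 0.4014 0.05  ]
TR [0.4411 0.4443 0.0494] 0.0001 [0.4411 0.4441 0.05  ]
SL [0.498  0.3538 0.0511] 0.0005 [0.4982 0.3537 0.05  ]
SR [0.5231 0.3956 0.0506] 0.0005 [0.5233 0.3957 0.05  ]
tip [0.5317 0.3619 0.0474] 0.0003 [0.531  0.3621 0.05  ]
X [0.454  0.408  0.0453] 0.0 [0.454  0.4077 0.05  ]
axis -30.36959866712939 0.09511126634063549
edgeL -30.18316980789749 0.09486456312275335
edgeR -30.555060944248503 0.0953589713038673
width 0.04948586241404719 0.04886995777681896 tail [0.42867385 0.4227572  0.05      ] len 0.11896150288797566 origin [0.48044077 0.39242263 0.05      ]
```

```bash
python3 - <<'E'
from h import *
B=board(); O=B[:3,:3]@TB; Bi=np.linalg.inv(B)
def st(k,r=None): print(k,r,"board",(Bi@np.r_[ctrl.current_tool_pos(),1])[:3].round(4),"F",(B[:3,:3].T@ctrl.current_contact_force()).round(1),ctrl.current_t())
g=[.4761,.3949]; D=down(149.6)
ctrl.goto([*g,.12],D); r=ctrl.move_l([*g,.029],.12,contact_N=8); print(r,ctrl.current_tool_pos())
ctrl.command_gripper(0.0); print(ctrl.current_grip_width()*91,ctrl.current_grasp_force())
ctrl.move_l([*g,.2],.2); st("lift")
y=.005
ctrl.goto(bp(B,-.007,y,.12),O); print("w",ctrl.current_grip_width()*91)
ctrl.move_l(bp(B,-.007,y,.0315),.1,contact_N=8); st("above")
r=ctrl.move_l(bp(B,-.016,y,.0315),.02,contact_N=5); st("slide",r)
q=(Bi@np.r_[ctrl.current_tool_pos(),1])[:3]
r=ctrl.move_l(bp(B,q[0]+.0003,q[1],.027),.02,contact_N=6); st("down",r)
im=snap("P1"); cv2.imwrite("pics/P1m.png",im)
E
```

```text
False [0.47664914 0.39504565 0.02974383]
49.72383930006221 29.937527775764465
lift None board [-0.0075  0.4068  0.1395] F [-0.5  0.4 -1.8] 22.7167
w 49.85936525661113
above None board [-0.0067  0.005   0.0319] F [ 0.1  0.5 -0.8] 25.2417
slide True board [-0.0121  0.0048  0.0319] F [2.8 0.6 1. ] 25.6
down True board [-0.012   0.0048  0.029 ] F [ 1.5  0.5 -1. ] 25.825
```

```bash
python3 - <<'E'
from h import *
B=board(); O=B[:3,:3]@TB
ctrl.command_gripper(1.0)
p=ctrl.current_tool_pos(); ctrl.move_l(p+.1*B[:3,2],.12)
ctrl.goto(bp(B,-.02,-.1,.2),O); ctrl.sleep(.3)
im=snap("P2"); cv2.imwrite("pics/P2m.png",cv2.resize(im[:330],None,fx=1.25,fy=1.25)); print(ctrl.current_t())
E
```

```text
28.5583
```

View pics/P2m.png

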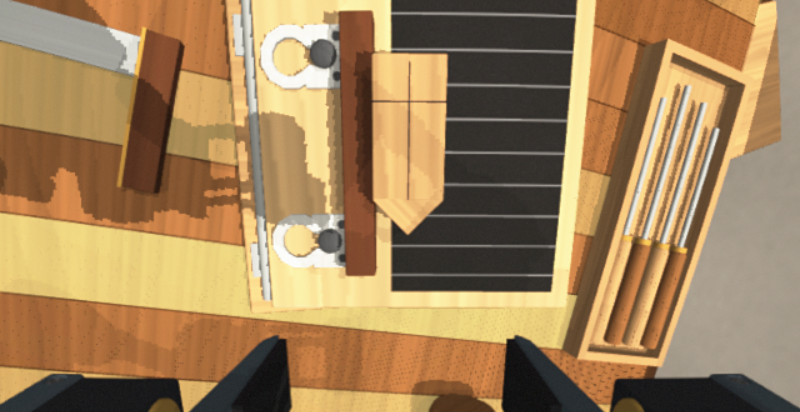

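The picture shows both stud heads at (322,52) and (330,240), over the slot ends. The blank is flush along the bar and centred, at about (410,145), and the gripper is clear.

```bash
python3 -c "
from bench import ctrl
print(ctrl.sign_off())"
```

```text
the job is handed in; nothing more can be done
None
```

The ledge is locked home on both studs, the limewood blank lies flush and centred against it, and the job was handed in at about 29 s of the 72 s limit; `sign_off()` returned no verdict.

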